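# Bed a cart-handle tube in the V-blocks of a drilling jig and clamp it

## Robot

A 7-joint arm with a two-finger parallel gripper is mounted at the origin on the work surface. World frame = base frame: x ahead of the robot, y to its left, z up, the work surface at z = 0. Lengths are in m, angles in rad, forces in N, time in s.
With the tool pointing down it reaches from about 0.425 to 0.875 m from the base axis. Payload 4.7 kg.
Tool frame: the origin (TCP) lies at the very end of the fingers, on their centre line; the grasp point (between the pads) lies 19 mm behind it (ctrl.grasp_offset is the distance from the TCP to the grasp point, in m); z points along the fingers, y is the direction in which the jaws open and shut (so a half turn about z gives the same grasp; the last joint's range is limited). The gripper opens to 87 mm and grips with 3 to 60 N. Pads are 19 mm wide; open, the fingers measure 117 mm over their backs; the gripper's body (75 mm by 190 mm) begins 51 mm behind the grasp point.
Start: joints at [1.313, 0.321, -0.07, 1.45, 0.023, 1.371, -0.057], TCP at [0.174, -0.626, 0.223] pointing down, gripper open.
Joint ranges: [-2.86, 2.86], [-0.3, 2.09], [-1.38, 1.24], [0.06, 2.45], [-1.56, 4.7], [0.09, 2.05], [-2.69, 2.69]. Speed limits (rad/s): [2.57, 2.57, 3.14, 3.14, 3.14, 3.14, 3.14].

## Interface

Orientations are given as a rotation vector (axis times angle).
In Python, from bench import ctrl gives the robot as it stands.
- The arm moves only by the shell command python3 -m creep 'ROWS' [FORCE]. ROWS is JSON, a list that holds one entry, the list of rows, each a list of 7 numbers: the opening, from 0 (shut) to 1 (fully open), then the shift along the tool's x, y, z in mm, then the turn, a rotation vector about the tool's x, y, z in rad. In form: [[[grip, dx, dy, dz, rx, ry, rz], ...]]. A call has 1 to 5 rows; each row is the pose to reach, as a shift and turn from the pose commanded when the call began, along the tool's axes at that moment; what a row does not reach only later rows make up. A row lasts 1/10 s, in which the tool goes at most 50 mm and 8.59 degrees, less where a joint would pass 70% of its speed; a pose out of reach is approached as far as the arm can. A call with a gripper value outside its range is refused whole. The fingers move at their own pace and stop on an object; FORCE is the grip in N (left out, the last holds). Time passes only in rows, so rows that repeat a pose let the fingers close. It gives the time, the measured TCP pose, the force and the opening at its end, in the units of the state.
- ctrl.get_state(): the state, without advancing time (a new reading comes with each control period).
- ctrl.get_image(name): name is "side" or "top"; returns the picture (480x640x3 uint8, red, green, blue); there is no depth.
- ctrl.camera_params(name): a dict with "K" (3x3 intrinsics, pixels), "pose" (4x4, takes a point from camera to world coordinates). Camera axes: x right, y down, z forward; pixel columns grow to the right and rows downward; lengths in m; the calibration is good to about 2 mm. A picture is of the moment at which its call begins. camera_params takes no time and is no camera call.
- ctrl.close_job(): hands the job in, once; it reports no verdict.
The state is a dict: "time": time; "joint_positions": joint angles; "qd": joint speeds; "joint_torque": joint torques, N m; "position": TCP position; "tool_rot": TCP orientation; "ft_force": force on the tool from outside, world axes, zero at the start; "torque": the same for the moment, N m; "grip_width": opening from 0.0 (shut) to 1.0 (fully open).
Only numpy, scipy, OpenCV 4.12 (cv2) and the standard library are available. Lean on these libraries where they do the work, as an engineer would, in place of code of your own. Each camera call takes 0.05 s, during which the arm holds its last target. There are 200 camera calls.

## Task

Take the metal tube from the ribbed mat, lower it gently into the two V-blocks of the drilling jig with its end a little short of the stop screw, and let go so that it centres itself. Then push it along the Vs until it bears firmly, but not hard, against the stop screw, and lock it there by pressing the clamp's handle all the way down. Leave the other things on the cart where they are.

Things in the scene. Friction and masses are not known exactly. Their poses are not given: they have to be found in the camera images.
- tube_mid (a point): Centre of the bare metal tube, 32 mm in diameter, 210 mm long, straight and the same at both ends, 0.15 to 0.3 kg; its y axis runs along the tube. At the start it lies between two ribs of the mat, its axis 19 mm above the cart top.
- tube: The same tube; its origin and axes are those of tube_mid.
- mat: Flat grey silicone drying mat, fixed, 110 (x) by 240 (y) mm; origin under its centre. Its ribs run along its y and stand 5 mm above the cart top, 18 mm apart.
- jig: Drilling jig, fixed: plywood plate 185 mm (x from -50 to 135) by 285 mm (y -120 to 165), 12 mm thick, with two V-blocks, an end stop and a toggle clamp. Origin on the cart top, under the mid-point of the V-blocks; x points from the Vs to the clamp, y along the Vs to the stop, z up. A seated tube has its axis along y at x = 0, z = 54.6 mm; pushed home, its centre is at y = -12 to +18 mm.
- vees: Two rigid steel V-blocks (frame as the jig): each 56 mm wide (x), 30 mm long (y), centres at y = -68 and +68 mm; 90-degree Vs, 32 mm wide at the mouth, bottom 32 mm and shoulders 48 mm above the cart top. The 106 mm between them is open down to the plate, so the tube can be held at its middle. A fall of over 5 mm is too rough.
- stop: End stop (frame as the jig): aluminium plate 50 mm wide (x), face at y = 135 mm, top 70 mm above the cart top. A stop screw with a flat steel head, 20 mm across, sticks out of it towards the tube, in line with the seated tube's axis. It is set by hand and locked: its head stands anywhere from 12 to 42 mm out (y = 123 to 93 mm). This is not measured: it has to be felt. Rigid.
- clamp_handle (a joint): Toggle clamp, angle of its handle to its arm: 0 is open, about 2.40 rad dead centre, about 2.44 fully down against its own stop; past dead centre it stays locked. The handle moves in the jig's x-z plane at y = 68 mm: open, it rises away from the Vs at 47 degrees above level from its pivot at x = 89, z = 94 mm; fully down it slopes 14 degrees below level from its pivot, then at x = 64, z = 108 mm.
- handle_grip (a point): Centre of the handle's black round sleeve (16 mm thick, reaching from 40 to 120 mm from the pivot), 80 mm from the pivot. Open it is at x = 143, y = 68, z = 152 mm, locked at x = 142, y = 68, z = 88 mm in the jig's frame, so a straight downward push there closes the clamp; it takes up to about 15 N just before dead centre.
- clamp_tip: Springy rubber tip, 14 mm in diameter, on the end of the clamp's arm; origin at its pressing face. The clamp is set so that it bears on a seated tube with about 12 N when locked.
- soap_dish: Bystander: low oblong steel soap dish with a bar of soap, 85 by 125 by 20 mm, origin under its centre.
- cup: Bystander: plastic toothbrush cup, 72 mm wide, 95 mm tall, the brush sticking out to 165 mm; origin under its centre.
- jar: Bystander: round glass jar with twist cap, 74 mm wide, 76 mm tall, origin under its centre.
- travel_case: Bystander: flat silicone travel case, 60 by 205 by 28 mm, origin under its centre.
- tape_measure: Bystander: tape measure lying flat, about 54 by 56 by 30 mm, origin under its centre.
- bit_box: Bystander: flat box of drill bits, 65 by 100 by 25 mm, origin under its centre.
- clamp_arm: Arm of the clamp, origin on its pivot at x = 68, y = 68, z = 86 mm in the jig's frame. Open, it stands upright beside the V-blocks (x = 38 to 75, y = 61 to 75 mm, up to 165 mm above the cart top); as the handle goes down it swings over and presses its rubber tip on the tube above the V-block next to the stop.
Things that resemble listed ones, but are neither listed nor needed, are in the scene too. There is more than one size of the tube; the job needs the smallest.

How it is judged:
On the way, in this order (a step that is already met when the one before it is completed fails the run):
1. the tube lies by itself in both Vs, let go, its end 3 to 50 mm short of the stop screw (x of tube_mid in the frame of jig between -0.0025 and 0.0025 m and z of tube_mid in the frame of jig between 0.052 and 0.057 m and angle between the y axis of tube_mid and the y axis of jig, either way round below 0.03 rad and contact force between the fingers and tube below 0.3 N and y of tube_mid in the frame of stop_tip between -0.155 and -0.108 m), for 0.2 s.
2. the seated tube is pressed against the stop screw with more than 3 N (contact force between tube and stop above 3 N and z of tube_mid in the frame of jig below 0.057 m and value of joint clamp_handle below 1.5 rad), for 0.1 s.
At the end, for the whole second after the job is handed in: The tube lies in both Vs (centre within 2.5 mm of the seated position across and in height, axis within 0.03 rad of the Vs), its end within 2 mm of the stop screw's head, at rest, the clamp handle down past dead centre (joint above 2.415 rad) and the rubber tip pressing on the tube with over 5 N (x of tube_mid in the frame of jig between -0.0025 and 0.0025 m and z of tube_mid in the frame of jig between 0.052 and 0.057 m and angle between the y axis of tube_mid and the y axis of jig, either way round below 0.03 rad and value of joint clamp_handle above 2.415 rad and contact force between clamp_tip and tube above 5 N and linear speed of tube below 0.01 m/s and y of tube_mid in the frame of stop_tip between -0.107 and -0.103 m); the robot touches nothing.
It fails at once if the tube is forced onto the V-blocks (over 45 N) (contact force between tube and vees above 45 N).
It fails at once if the tube is dropped (moving at over 0.35 m/s while nothing holds it, as after a fall of about 6 mm) (contact force between the fingers and tube below 0.3 N and linear speed of tube above 0.35 m/s).
It fails at once if the tube is rammed against the stop screw (over 20 N) (contact force between tube and stop above 20 N).
It fails at once if a bystander is moved by more than 20 mm (distance of any of soap_dish, cup, jar, travel_case, tape_measure, bit_box from where it was at the start of the episode above 0.02 m).
It also fails if it takes over 67 s, if anything falls off the work surface, if the arm or the gripper's body presses on something with over 40 N, if the wrist force passes 120 N, or if a joint passes its speed limit or range.

## Working session

There is one attempt and no reset: what is moved stays moved. The work goes in short steps, Python scripts to look and compute and a shell command to move; the robot and the scene stay as the last step left them, time stands still between calls to the robot, and variables do not carry over. Pictures are saved under pics/ and viewed, about 8 in all and at most 12, crops included, and the job is handed in when it is done.

```bash
ls; mkdir -p pics
python3 - <<'E'
from bench import ctrl
import cv2,numpy as np
np.set_printoptions(precision=4,suppress=True)
for n in("top","side"):
    cv2.imwrite(f"pics/{n}0.png",cv2.cvtColor(ctrl.get_image(n),cv2.COLOR_RGB2BGR))
    p=ctrl.camera_params(n);print(n,np.array(p["K"]),np.array(p["pose"]))
print(ctrl.get_state(),ctrl.grasp_offset)
E
```

```text
pics
top [[482.4886   0.     320.296 ]
 [  0.     482.4886 246.8807]
 [  0.       0.       1.    ]] [[-0.0165 -0.9887  0.149   0.3564]
 [-0.9999  0.016  -0.0045 -0.0126]
 [ 0.002  -0.1491 -0.9888  1.3486]
 [ 0.      0.      0.      1.    ]]
side [[516.5466   0.     314.4851]
 [  0.     516.5466 247.3596]
 [  0.       0.       1.    ]] [[-0.7388 -0.4325  0.5168 -0.3197]
 [-0.6739  0.465  -0.5742  0.8966]
 [ 0.008  -0.7725 -0.635   1.1517]
 [ 0.      0.      0.      1.    ]]
{'time': 0.1, 'joint_positions': array([ 1.3131,  0.3217, -0.0701,  1.4515,  0.0226,  1.3708, -0.0569]), 'qd': array([-0.001 , -0.0004, -0.0006, -0.0037, -0.0001,  0.0003, -0.0006]), 'joint_torque': array([  0.0001, -49.2571,  -0.4057, -31.3398,  -0.064 ,   0.0395,
         0.0001]), 'position': array([ 0.1743, -0.6257,  0.2216]), 'tool_rot': array([-3.111 , -0.4255,  0.0005]), 'ft_force': array([0.5628, 0.2888, 0.0677]), 'torque': array([ 0.0377, -0.0271,  0.0067]), 'grip_width': 1.0034454704790607} 0.0187
```

View pics/top0.png

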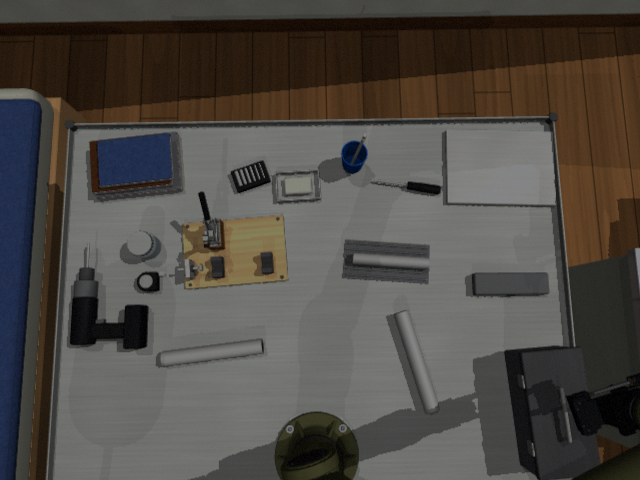

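View pics/side0.png

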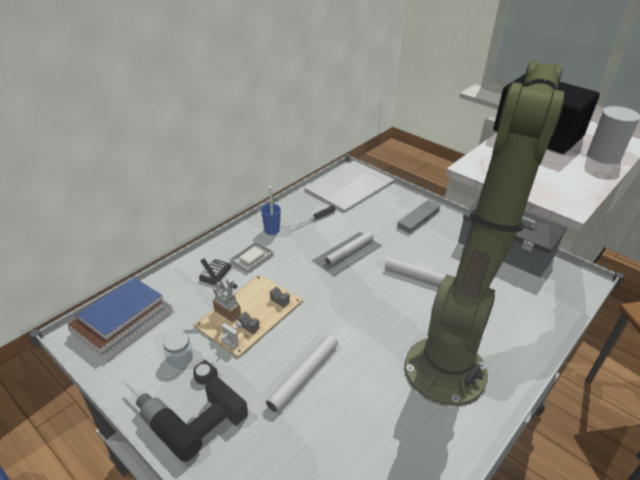

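Candidates for the tube (top view): one on the mat from (353,260) to (429,263), one by the drill from (160,358) to (263,346), and one near the base from (402,312) to (432,410). I choose the one on the ribbed mat, which is also the shortest. I'll measure it and the jig, and check both in a close crop.

```bash
cat > h.py <<'E'
from bench import ctrl
import cv2,numpy as np
np.set_printoptions(precision=4,suppress=True)
def cast(n,uv,z):
    p=ctrl.camera_params(n);P=np.array(p["pose"])
    uv=np.atleast_2d(uv).astype(float)
    d=np.c_[uv,np.ones(len(uv))]@np.linalg.inv(p["K"]).T@P[:3,:3].T
    return P[:3,3]+d*((z-P[2,3])/d[:,2])[:,None]
def proj(n,X):
    p=ctrl.camera_params(n);P=np.array(p["pose"])
    c=(np.atleast_2d(X)-P[:3,3])@P[:3,:3]; q=c@np.array(p["K"]).T
    return q[:,:2]/q[:,2:]
def blobs(m,amin=30):
    return sorted([c for c in cv2.findContours(m.astype(np.uint8),cv2.RETR_EXTERNAL,cv2.CHAIN_APPROX_NONE)[0] if cv2.contourArea(c)>amin],key=cv2.contourArea,reverse=True)
E
python3 - <<'E'
from h import *
im=cv2.imread("pics/top0.png")
hsv=cv2.cvtColor(im,cv2.COLOR_BGR2HSV);H,S,V=[hsv[...,i].astype(int) for i in range(3)]
def roi(m,x0,y0,x1,y1):
    o=np.zeros_like(m);o[y0:y1,x0:x1]=m[y0:y1,x0:x1];return o
w=roi((S>60)&(H>8)&(H<30)&(V>80),170,205,300,300)
c=blobs(w)[0]; box=cv2.boxPoints(cv2.minAreaRect(c)); print("plate px",box, "\n",cast("top",box,.012))
B=cast("top",box,.012); print("centre",B.mean(0), [np.linalg.norm(B[i,:2]-B[(i+1)%4,:2]) for i in range(2)])
t=roi(V>125,344,243,432,282)
for c in blobs(t)[:2]:
    b=cv2.boxPoints(cv2.minAreaRect(c));T=cast("top",b,.019);print("tube px",b,"\n",T,T.mean(0),[np.linalg.norm(T[i,:2]-T[(i+1)%4,:2]) for i in range(2)])
d=roi((V<75),195,245,290,290)
for c in blobs(d,40)[:4]:
    r=cv2.minAreaRect(c);print("dark",r,cast("top",r[0],.048))
a=cv2.resize(im[190:300,172:438],None,fx=3,fy=3,interpolation=cv2.INTER_CUBIC);cv2.imwrite("pics/crop1.png",a)
E
```

```text
plate px [[179.3978 223.5741]
 [282.4447 214.6135]
 [288.1145 279.8162]
 [185.0676 288.7768]] 
 [[0.6308 0.3776 0.012 ]
 [0.6519 0.0869 0.012 ]
 [0.467  0.0721 0.012 ]
 [0.4468 0.357  0.012 ]]
centre [0.5491 0.2234 0.012 ] [np.float64(0.29143971838667715), np.float64(0.18554306298853684)]
tube px [[379.929  260.0296]
 [380.0568 258.1763]
 [427.1089 261.4213]
 [426.981  263.2746]] 
 [[ 0.5172 -0.1835  0.019 ]
 [ 0.5224 -0.1841  0.019 ]
 [ 0.5112 -0.3144  0.019 ]
 [ 0.5061 -0.3138  0.019 ]] [ 0.5142 -0.2489  0.019 ] [np.float64(0.0052045116555777), np.float64(0.13077300698576833)]
dark ((217.05882263183594, 267.26470947265625), (17.70509910583496, 23.283418655395508), 14.03624439239502) [[0.5011 0.2619 0.048 ]]
dark ((266.62841796875, 263.0544738769531), (22.019535064697266, 12.350900650024414), 86.42366790771484) [[0.5104 0.1278 0.048 ]]
dark ((214.0, 248.0), (6.0, 20.0), 90.0) [[0.554  0.2711 0.048 ]]
```

View pics/crop1.png

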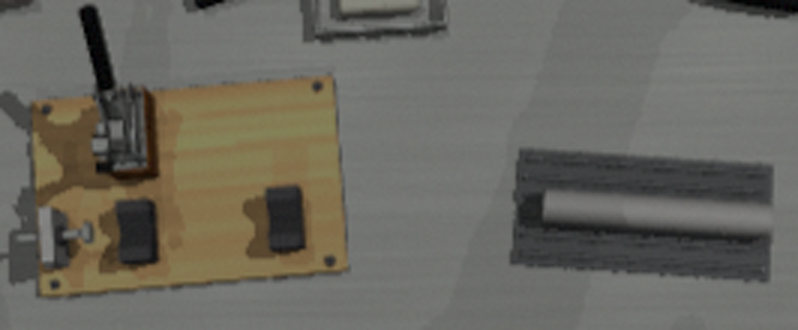

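The crop shows the short tube on the ribbed mat, from about (545,208) to (772,220) in crop pixels. The jig is clear too: stop screw at about (85,232), Vs at (137,232) and (286,217), handle at (92,40). Next I compute the poses and the first move.

```bash
cat >> h.py <<'E'
from scipy.spatial.transform import Rotation as Ro
def down(yaw_y):  # tool z down, tool y at world angle yaw_y (rad)
    y=np.array([np.cos(yaw_y),np.sin(yaw_y),0]);z=np.array([0,0,-1.]);return Ro.from_matrix(np.c_[np.cross(y,z),y,z])
def go(p,yaw_y):
    s=ctrl.get_state();R=Ro.from_rotvec(s["tool_rot"]);best=None
    for k in(0,np.pi):
        r=(R.inv()*down(yaw_y+k)).as_rotvec()
        if best is None or np.linalg.norm(r)<np.linalg.norm(best):best=r
    d=R.inv().apply(np.array(p)-s["position"])*1e3
    print("shift mm",d.round(1),"turn",best.round(3),"| t",round(s["time"],2),"pos",s["position"],"F",s["ft_force"],"g",round(s["grip_width"],3),"q",s["joint_positions"].round(2))
E
python3 - <<'E'
from h import *
im=cv2.imread("pics/top0.png");V=im.max(2).astype(int)
print(V[252:274,392],V[261,345:360],V[263,420:436])
m=np.zeros(V.shape,bool);m[247:277,348:429]=V[247:277,348:429]>92
m=cv2.morphologyEx(m.astype(np.uint8),cv2.MORPH_OPEN,np.ones((3,3)))
for c in blobs(m)[:1]:
    b=cv2.boxPoints(cv2.minAreaRect(c));T=cast("top",b,.019);print("tube px",b,"\n",T,T.mean(0),[np.linalg.norm(T[i,:2]-T[(i+1)%4,:2]) for i in range(2)])
# by-eye crop readings
e=cast("top",[[353.7,259.3],[429.3,263.3]],.019);print(e,e.mean(0),np.linalg.norm(e[0]-e[1]))
mat=np.array([[520,149],[773,165],[769,281],[511,264]])/3+[172,190];M=cast("top",mat,.004);print("mat",M.mean(0),M)
pl=np.array([[33,100],[332,75],[348,269],[40,297]])/3+[172,190];P=cast("top",pl,.012);print("plate",P,P.mean(0))
print([np.degrees(np.arctan2(*( (P[a]-P[b])[:2]*[-1,1]))) for a,b in((0,1),(3,2))],[np.linalg.norm(P[a]-P[b]) for a,b in((0,1),(1,2),(2,3),(3,0))])
E
```

```text
[ 55  56  66  81  99 111 120 126 125 125 120 110  96  78  55  34  35  58
  64  61  67  70] [38 37 38 36 40 39 35 45 89 90 91 92 92 93 95] [123 123 125 124 125 126 127 126 125 121 117 118 117 120 118 119]
tube px [[353.4956 261.5664]
 [354.0487 253.2699]
 [428.5177 258.2345]
 [427.9646 266.531 ]] 
 [[ 0.5141 -0.11    0.019 ]
 [ 0.5373 -0.1122  0.019 ]
 [ 0.5201 -0.3187  0.019 ]
 [ 0.4969 -0.316   0.019 ]] [ 0.5171 -0.2142  0.019 ] [np.float64(0.02330088878410239), np.float64(0.20724609510345926)]
[[ 0.5204 -0.1108  0.019 ]
 [ 0.5059 -0.3202  0.019 ]] [ 0.5132 -0.2155  0.019 ] 0.20991875686981984
mat [ 0.5147 -0.2035  0.004 ] [[ 0.5785 -0.0897  0.004 ]
 [ 0.5595 -0.3273  0.004 ]
 [ 0.4505 -0.3181  0.004 ]
 [ 0.4702 -0.0787  0.004 ]]
plate [[0.6313 0.3675 0.012 ]
 [0.6508 0.0863 0.012 ]
 [0.4674 0.0724 0.012 ]
 [0.4462 0.3562 0.012 ]] [0.5489 0.2206 0.012 ]
[np.float64(3.96983723754983), np.float64(4.271849295918314)] [np.float64(0.28183433245604456), np.float64(0.18392758247593202), np.float64(0.2846079790184037), np.float64(0.18543097830008826)]
```

```bash
python3 -c "
from h import *
go([.515,-.2155,.15],np.radians(-4.5))"
```

```text
shift mm [ 438.3 -303.5   72. ] turn [-0.002 -0.001 -1.22 ] | t 0.1 pos [ 0.1743 -0.6257  0.2216] F [0.5628 0.2888 0.0677] g 1.003 q [ 1.31  0.32 -0.07  1.45  0.02  1.37 -0.06]
```

```bash
python3 -m creep '[[[1,40,-28,0,0,0,-0.12],[1,80,-56,0,0,0,-0.24],[1,120,-84,0,0,0,-0.36],[1,160,-112,0,0,0,-0.48],[1,200,-140,0,0,0,-0.6]]]'; python3 -c "
from h import *
go([.515,-.2155,.15],np.radians(-4.5))"
```

```text
time: 0.6
position: [0.3303, -0.4357, 0.2222]
tool_rot: [-2.844, -1.333, 0.0]
ft_force: [1.1, -0.8, 0.9]
grip_width: 1.004
shift mm [287.4   1.1  72.2] turn [-0.    -0.    -0.616] | t 0.6 pos [ 0.3303 -0.4357  0.2222] F [ 1.1061 -0.78    0.8788] g 1.004 q [ 1.13  0.12 -0.28  1.7   0.03  1.33  0.15]
```

```bash
python3 -m creep '[[[1,45,0,10,0,0,-0.12],[1,90,0,20,0,0,-0.24],[1,135,0,30,0,0,-0.36],[1,180,0,40,0,0,-0.48],[1,225,0,50,0,0,-0.6]]]'; python3 -m creep '[[[1,0,0,0,0,0,0]]]'; python3 -c "
from h import *
go([.515,-.2155,.15],np.radians(-4.5))"
```

```text
time: 1.1
position: [0.4749, -0.2638, 0.172]
tool_rot: [-2.324, -2.114, 0.001]
ft_force: [0.8, -1.1, -0.2]
grip_width: 1.0
time: 1.2
position: [0.4778, -0.2574, 0.1711]
tool_rot: [-2.312, -2.122, -0.005]
ft_force: [-0.3, 0.1, -0.1]
grip_width: 1.002
shift mm [44.8 33.5 21.3] turn [-0.    -0.005 -0.007] | t 1.2 pos [ 0.4778 -0.2574  0.1711] F [-0.3399  0.1112 -0.0918] g 1.002 q [ 0.9   0.16 -0.5   1.77  0.08  1.23  0.3 ]
```

```bash
python3 -m creep '[[[1,25,17,20,0,0,-0.007],[1,45,33.5,60,0,0,-0.007],[1,45,33.5,90,0,0,-0.007],[1,45,33.5,90,0,0,-0.007],[1,45,33.5,90,0,0,-0.007]]]'
python3 - <<'E'
from h import *
go([.515,-.2155,.008],np.radians(-4.5))
for n in("top","side"):cv2.imwrite(f"pics/{n}1.png",cv2.cvtColor(ctrl.get_image(n),cv2.COLOR_RGB2BGR))
a=cv2.imread("pics/top1.png")[210:310,310:460];b=cv2.imread("pics/side1.png")[190:310,300:450]
b=cv2.resize(b,None,fx=2.6,fy=2.6,interpolation=2);a=cv2.resize(a,(400,312),interpolation=2)
cv2.imwrite("pics/c2.png",np.hstack([a,b[:312,:390]]))
E
```

```text
time: 1.7
position: [0.5115, -0.2246, 0.0826]
tool_rot: [-2.322, -2.115, 0.001]
ft_force: [-0.1, -0.2, 0.3]
grip_width: 0.996
shift mm [ 9.4  2.8 74.6] turn [-0.001 -0.    -0.015] | t 1.7 pos [ 0.5115 -0.2246  0.0826] F [-0.127  -0.2257  0.2999] g 0.996 q [ 0.82  0.28 -0.52  1.83  0.16  1.07  0.15]
```

View pics/c2.png

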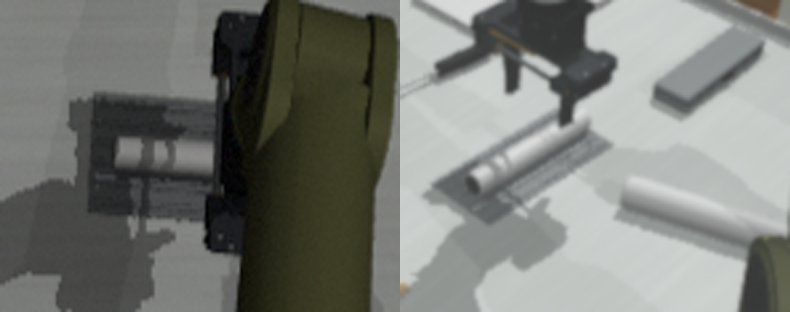

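The crop shows the open fingers straddling the tube at its middle, left crop at about (225,160) and right crop at about (540,100). The 190 mm body lies along the jaw direction, so I descend and close.

```bash
python3 -m creep '[[[1,9,3,20,0,0,-0.01],[1,9,3,40,0,0,-0.01],[1,9,3,60,0,0,-0.01],[1,9,3,72,0,0,-0.01],[1,9,3,72,0,0,-0.01]]]'; python3 -c "
from h import *
go([.515,-.2155,.008],np.radians(-4.5))"
```

```text
time: 2.3
position: [0.5153, -0.2158, 0.0103]
tool_rot: [-2.311, -2.127, 0.001]
ft_force: [0.2, -0.2, -0.4]
grip_width: 1.0
shift mm [ 0.3 -0.3  2.3] turn [-0.001  0.    -0.005] | t 2.3 pos [ 0.5153 -0.2158  0.0103] F [ 0.186  -0.2002 -0.4149] g 1.0 q [ 0.78  0.38 -0.5   1.88  0.22  0.94  0.09]
```

```bash
python3 -m creep '[[[0.5,0,0,2,0,0,0],[0.3,0,0,2,0,0,0],[0.2,0,0,2,0,0,0],[0.2,0,0,2,0,0,0],[0.2,0,0,2,0,0,0]]]' 20;  python3 -m creep '[[[0.2,0,0,0,0,0,0],[0.2,0,0,0,0,0,0],[0.2,0,0,0,0,0,0]]]' 20; python3 -c "
from h import *
go([.515,-.2155,.008],np.radians(-4.5))"
```

```text
time: 2.8
position: [0.5161, -0.2153, 0.0089]
tool_rot: [2.31, 2.128, 0.0]
ft_force: [0.7, 0.2, -0.3]
grip_width: 0.634
time: 3.1
position: [0.5127, -0.215, 0.0081]
tool_rot: [-2.307, -2.124, 0.007]
ft_force: [-4.2, 2.1, 9.3]
grip_width: 0.365
shift mm [-0.3  2.3  0.1] turn [-0.007 -0.    -0.004] | t 3.1 pos [ 0.5127 -0.215   0.0081] F [-4.2426  2.108   9.2924] g 0.365 q [ 0.78  0.38 -0.5   1.88  0.22  0.94  0.09]
```

```bash
python3 -m creep '[[[0.2,0,0,-10,0,0,0],[0.2,0,0,-30,0,0,0],[0.2,0,0,-70,0,0,0],[0.2,0,0,-110,0,0,0],[0.2,0,0,-140,0,0,0]]]' 25; python3 -c "
from h import *
go([.515,-.2155,.15],np.radians(-4.5))
a=np.radians(4.1);o=np.array([.507,.195]);R=np.array([[np.cos(a),-np.sin(a)],[np.sin(a),np.cos(a)]])
p=o+R@[0,-.027];print(p);go([*p,.15],a)"
```

```text
time: 3.6
position: [0.517, -0.2152, 0.1513]
tool_rot: [2.308, 2.127, 0.002]
ft_force: [0.8, -0.5, -2.5]
grip_width: 0.357
shift mm [-0.5 -1.9  1.3] turn [ 0.003  0.001 -0.003] | t 3.6 pos [ 0.517  -0.2152  0.1513] F [ 0.791  -0.5024 -2.5371] g 0.357 q [ 0.83  0.21 -0.54  1.76  0.12  1.2   0.17]
[0.5089 0.1681]
shift mm [381.3 -39.2   0.9] turn [ 0.003  0.001 -0.153] | t 3.6 pos [ 0.517  -0.2152  0.1513] F [ 0.791  -0.5024 -2.5371] g 0.357 q [ 0.83  0.21 -0.54  1.76  0.12  1.2   0.17]
```

```bash
python3 -m creep '[[[0.2,30,-3,0,0,0,-0.015],[0.2,70,-7,0,0,0,-0.03],[0.2,110,-11,0,0,0,-0.045],[0.2,150,-16,0,0,0,-0.06],[0.2,190,-20,0,0,0,-0.075]]]'; python3 -c "
from h import *
a=np.radians(4.1);o=np.array([.507,.195]);R=np.array([[np.cos(a),-np.sin(a)],[np.sin(a),np.cos(a)]])
p=o+R@[0,-.027];go([*p,.15],a)"
```

```text
time: 4.1
position: [0.5114, -0.0225, 0.1488]
tool_rot: [2.228, 2.214, 0.001]
ft_force: [0.1, 0.5, -2.1]
grip_width: 0.366
shift mm [190.5  -3.6  -1.2] turn [ 0.001  0.    -0.078] | t 4.1 pos [ 0.5114 -0.0225  0.1488] F [ 0.1124  0.5348 -2.0934] g 0.366 q [ 0.64  0.12 -0.69  1.87  0.09  1.18 -0.08]
```

```bash
python3 -m creep '[[[0.2,40,-1,0,0,0,-0.015],[0.2,80,-2,0,0,0,-0.03],[0.2,120,-3,0,0,0,-0.05],[0.2,160,-3.5,0,0,0,-0.065],[0.2,185,-3.5,-1,0,0,-0.078]]]';python3 -m creep '[[[0.2,0,0,0,0,0,0],[0.2,0,0,0,0,0,0]]]'
python3 - <<'E'
from h import *
a=np.radians(4.1);o=np.array([.507,.195]);R=np.array([[np.cos(a),-np.sin(a)],[np.sin(a),np.cos(a)]])
p=o+R@[0,-.027];go([*p,.15],a)
for n in("top","side"):cv2.imwrite(f"pics/{n}2.png",cv2.cvtColor(ctrl.get_image(n),cv2.COLOR_RGB2BGR))
a=cv2.imread("pics/top2.png")[190:310,160:320];b=cv2.imread("pics/side2.png")[210:370,170:330]
a=cv2.resize(a,(400,300),interpolation=2);b=cv2.resize(b,(400,400),interpolation=2);a=np.vstack([a,np.zeros((100,400,3),np.uint8)])
cv2.imwrite("pics/c3.png",np.hstack([a,b]))
E
```

```text
time: 4.6
position: [0.5085, 0.165, 0.15]
tool_rot: [-2.136, -2.303, -0.003]
ft_force: [-0.2, 0.2, -2.6]
grip_width: 0.363
time: 4.8
position: [0.5092, 0.1614, 0.1496]
tool_rot: [2.139, 2.301, 0.0]
ft_force: [-0.7, -0.4, -3.4]
grip_width: 0.36
shift mm [ 6.7  0.2 -0.4] turn [0.    0.    0.001] | t 4.8 pos [0.5092 0.1614 0.1496] F [-0.6854 -0.3886 -3.3879] g 0.36 q [ 0.39  0.2  -0.82  1.81  0.16  1.2  -0.41]
```

View pics/c3.png

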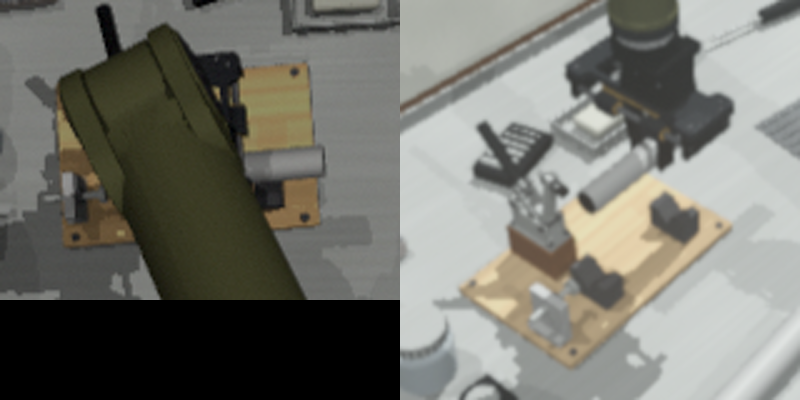

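Run:
```python
from h import *
a=np.radians(4.1);o=np.array([.507,.195]);R=np.array([[np.cos(a),-np.sin(a)],[np.sin(a),np.cos(a)]])
J=lambda x,y,z:[*(o+R@[x,y]),z]
c=np.array([.5092,.1614]);y=R@[0,1]
print("pred near end top px",proj("top",[*(c-.105*y),.1606]),"obs 289,254.5")
print("pred far end side px",proj("side",[*(c+.105*y),.1606]),"obs 245,290")
print("V tops side", proj("side",[J(0,68,.044),J(0,-68,.044)]),"obs (248.8,323) (280,296.8)")
im=cv2.imread("pics/top2.png");V=im.max(2);print(V[254,278:300])
print("obs end y", cast("top",[289.2,254],.1606), cast("side",[245.2,290],.1606))
i=cv2.imread("pics/side0.png")
b=cv2.resize(i[250:360,185:310],(800,704),interpolation=2)[:600];cv2.imwrite("pics/c4.png",b)
```

```text
pred near end top px [[290.3695 254.83  ]] obs 289,254.5
pred far end side px [[245.1679 290.1552]] obs 245,290
V tops side [[ 861.2256 -190.0707]
 [ 818.694  -154.7338]] obs (248.8,323) (280,296.8)
[139 138 139 139 138 141 140 139 139 141 129  76 130 129 129 129 128 128
 130 129 127 129]
obs end y [[0.5188 0.0596 0.1606]] [[0.5021 0.2657 0.1606]]
```

View pics/c4.png

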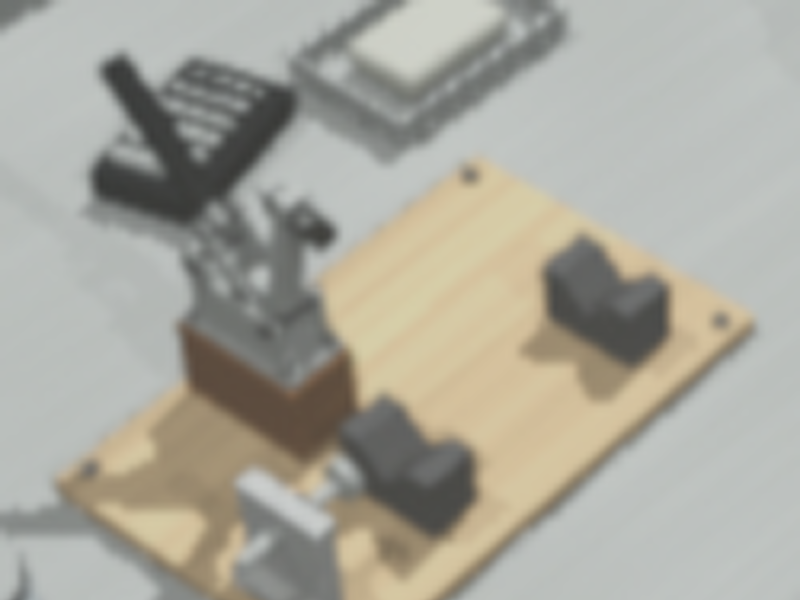

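Run:
```python
from h import *
obs={(28,-53,12):(552,315),(-28,-53,12):(632,368),(-28,83,12):(435,535),(-50,-120,12):(753,325),(135,-120,12):(478,158),(135,165,12):(57,485),(28,-83,48):(585,238),(28,53,48):(385,398),(28,83,48):(342,435),(28,-53,48):(545,270)}
K=np.array(list(obs))/1e3;px=np.array(list(obs.values()))/6.4+[185,250]
W=np.array([cast("side",p,z)[0,:2] for p,z in zip(px,K[:,2])])
pl=np.array([[33,100],[332,75],[348,269],[40,297]])/3+[172,190];P=cast("top",pl,.012)[:,:2]
Kt=np.array([[135,165],[135,-120],[-50,-120],[-50,165]])/1e3
for A,B in((K[:,:2],W),(Kt,P),(np.r_[K[:,:2],Kt],np.r_[W,P])):
    a,b=A-A.mean(0),B-B.mean(0);th=np.arctan2((a[:,0]*b[:,1]-a[:,1]*b[:,0]).sum(),(a*b).sum())
    R=np.array([[np.cos(th),-np.sin(th)],[np.sin(th),np.cos(th)]]);o=B.mean(0)-R@A.mean(0)
    print("yaw",np.degrees(th),"o",o,"res mm",((B-A@R.T-o)*1e3).round(1).tolist())
```

```text
yaw 4.072338451659873 o [0.5025 0.1995] res mm [[1.5, -5.0], [4.0, -2.3], [5.2, -4.1], [-1.4, 6.3], [-1.4, 1.9], [-2.6, -0.5], [-1.9, 1.9], [-0.6, 1.6], [-1.3, 0.0], [-1.5, 0.2]]
yaw 4.056476618029637 o [0.5081 0.1951] res mm [[0.2, -1.8], [-0.5, 1.3], [0.7, 0.5], [-0.4, 0.0]]
yaw 3.908382555962209 o [0.5041 0.1983] res mm [[0.0, -3.7], [2.5, -1.2], [3.4, -3.1], [-2.6, 7.3], [-2.7, 3.4], [-4.7, 1.0], [-3.2, 3.1], [-2.3, 2.8], [-3.1, 1.2], [-2.9, 1.5], [3.7, -4.7], [3.8, -1.5], [5.0, -2.8], [3.2, -3.3]]
```

```bash
python3 -c "
from h import *
go([.5077,.1731,.06],np.radians(4.06))"; python3 -m creep '[[[0.2,11.5,1,20,0,0,0],[0.2,11.5,1,50,0,0,0],[0.2,11.5,1,75,0,0,0],[0.2,11.5,1,90,0,0,0],[0.2,11.5,1,90,0,0,0]]]';python3 -m creep '[[[0.2,0,0,0,0,0,0],[0.2,0,0,0,0,0,0]]]'; python3 -c "
from h import *
go([.5077,.1731,.0436],np.radians(4.06))"
```

```text
shift mm [13.8 -0.8 89.3] turn [-0.     0.001 -0.001] | t 4.9 pos [0.5095 0.1594 0.1494] F [-0.0202  0.1133 -2.4427] g 0.361 q [ 0.39  0.2  -0.82  1.81  0.16  1.2  -0.41]
time: 5.4
position: [0.5081, 0.1705, 0.0574]
tool_rot: [-2.142, -2.295, 0.006]
ft_force: [0.6, -1.0, -2.4]
grip_width: 0.36
time: 5.6
position: [0.5108, 0.1725, 0.061]
tool_rot: [2.141, 2.297, 0.003]
ft_force: [-0.9, -0.1, -2.8]
grip_width: 0.359
shift mm [ 0.8 -3.1 17.4] turn [ 0.003 -0.    -0.   ] | t 5.6 pos [0.5108 0.1725 0.061 ] F [-0.9088 -0.1057 -2.8286] g 0.359 q [ 0.32  0.32 -0.79  1.89  0.27  1.04 -0.51]
```

```bash
python3 -m creep '[[[0.2,0.5,-1.2,4,0,0,0],[0.2,0.5,-2,8,0,0,0],[0.2,0.5,-2,11,0,0,0],[0.2,0.5,-2,12,0,0,0],[0.2,0.5,-2,12,0,0,0]]]';python3 -m creep '[[[0.2,0,0,0,0,0,0],[0.2,0,0,0,0,0,0]]]';python3 -c "
from h import *
go([.5077,.1731,.0436],np.radians(4.06))"; python3 -c "
from h import *
go([.5077,.1731,.0436],np.radians(4.06))"
```

```text
time: 6.1
position: [0.5073, 0.1727, 0.0473]
tool_rot: [-2.141, -2.299, 0.001]
ft_force: [-0.1, -0.1, -3.2]
grip_width: 0.359
time: 6.3
position: [0.5076, 0.1728, 0.0476]
tool_rot: [2.141, 2.299, 0.0]
ft_force: [-0.5, -0.0, -2.5]
grip_width: 0.36
shift mm [0.3 0.1 4. ] turn [ 0. -0.  0.] | t 6.3 pos [0.5076 0.1728 0.0476] F [-0.4542 -0.0194 -2.4574] g 0.36 q [ 0.31  0.34 -0.79  1.9   0.28  1.01 -0.53]
shift mm [0.3 0.1 4. ] turn [ 0. -0.  0.] | t 6.3 pos [0.5076 0.1728 0.0476] F [-0.4542 -0.0194 -2.4574] g 0.36 q [ 0.31  0.34 -0.79  1.9   0.28  1.01 -0.53]
```

Not touching yet, 4 mm above the expected seat. I'll lower in 1 mm steps.

```bash
for i in 1; do python3 -m creep '[[[0.2,0,0,1,0,0,0],[0.2,0,0,1,0,0,0]]]'; done; python3 -m creep '[[[0.2,0,0,1,0,0,0],[0.2,0,0,1,0,0,0]]]'; python3 -m creep '[[[0.2,0,0,1,0,0,0],[0.2,0,0,1,0,0,0]]]'
```

```text
time: 6.5
position: [0.5074, 0.1727, 0.0464]
tool_rot: [2.141, 2.299, -0.0]
ft_force: [-0.2, 0.4, -3.0]
grip_width: 0.36
time: 6.7
position: [0.5074, 0.1727, 0.0454]
tool_rot: [-2.141, -2.299, 0.0]
ft_force: [-0.5, -0.2, -3.4]
grip_width: 0.359
time: 6.9
position: [0.5079, 0.1728, 0.0447]
tool_rot: [2.141, 2.298, 0.001]
ft_force: [1.0, -0.1, -2.6]
grip_width: 0.358
```

```bash
python3 -m creep '[[[0.2,0,0,1,0,0,0],[0.2,0,0,1,0,0,0],[0.2,0,0,1,0,0,0]]]';  python3 -m creep '[[[0.2,0,0,1,0,0,0],[0.2,0,0,1,0,0,0],[0.2,0,0,1,0,0,0]]]'
```

```text
time: 7.2
position: [0.5084, 0.1729, 0.0441]
tool_rot: [2.141, 2.298, 0.002]
ft_force: [1.5, 0.3, 2.3]
grip_width: 0.359
time: 7.5
position: [0.5084, 0.1729, 0.0441]
tool_rot: [2.14, 2.298, 0.001]
ft_force: [-0.5, -0.6, 9.7]
grip_width: 0.364
```

Seated: about 12 N upward, almost no side force. I'll ease off the load and open.

```bash
python3 -m creep '[[[0.2,0,0,-0.8,0,0,0],[0.2,0,0,-0.8,0,0,0],[0.45,0,0,-0.8,0,0,0],[0.6,0,0,-0.8,0,0,0],[0.7,0,0,-0.8,0,0,0]]]';  python3 -m creep '[[[0.7,0,0,0,0,0,0],[0.7,0,0,0,0,0,0],[0.7,0,0,0,0,0,0],[0.7,0,0,0,0,0,0]]]'
```

```text
time: 8.0
position: [0.5065, 0.1725, 0.0426]
tool_rot: [-2.14, -2.298, 0.003]
ft_force: [0.1, -0.6, 0.5]
grip_width: 0.549
time: 8.4
position: [0.5074, 0.1727, 0.0433]
tool_rot: [-2.141, -2.299, 0.0]
ft_force: [0.4, -0.1, -0.5]
grip_width: 0.696
```

```bash
python3 -m creep '[[[0.7,0,0,-10,0,0,0],[0.7,0,0,-30,0,0,0],[0.7,0,0,-45,0,0,0],[0.7,0,0,-48,0,0,0]]]'; python3 -m creep '[[[0.5,-30,0,0,0,0,0],[0.25,-70,0,0,0,0,0],[0.25,-110,0,0,0,0,0],[0.25,-127,0,0,0,0,0],[0.25,-127,0,0,0,0,0]]]'
python3 - <<'E'
from h import *
go([.5172,.0468,.043],np.radians(4.06))
for n in("top","side"):cv2.imwrite(f"pics/{n}3.png",cv2.cvtColor(ctrl.get_image(n),cv2.COLOR_RGB2BGR))
a=cv2.imread("pics/top3.png")[190:310,160:320];b=cv2.imread("pics/side3.png")[210:370,170:330]
a=cv2.resize(a,(400,300),interpolation=2);b=cv2.resize(b,(400,400),interpolation=2);a=np.vstack([a,np.zeros((100,400,3),np.uint8)])
cv2.imwrite("pics/c5.png",np.hstack([a,b]))
E
```

```text
time: 8.8
position: [0.509, 0.1734, 0.0938]
tool_rot: [2.139, 2.297, 0.005]
ft_force: [-0.6, 0.2, -0.3]
grip_width: 0.703
time: 9.3
position: [0.5166, 0.0422, 0.091]
tool_rot: [2.148, 2.292, -0.002]
ft_force: [0.9, -0.2, -0.1]
grip_width: 0.335
shift mm [ 4.7  1.  48. ] turn [-0.001  0.002 -0.006] | t 9.3 pos [0.5166 0.0422 0.091 ] F [ 0.8995 -0.2332 -0.0885] g 0.335 q [ 0.55  0.22 -0.75  1.91  0.18  1.08 -0.21]
```

View pics/c5.png

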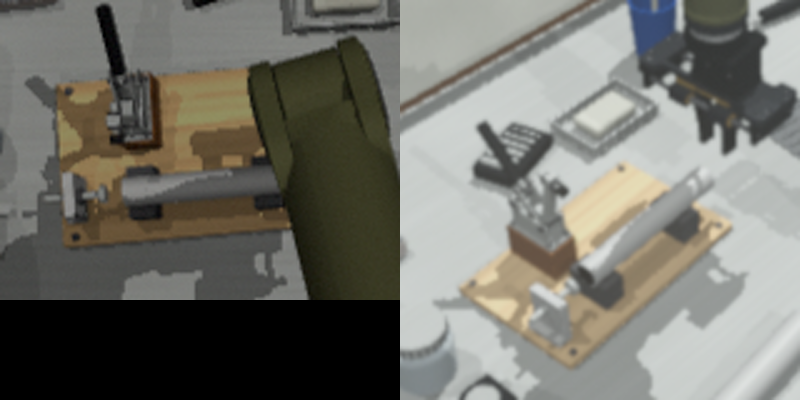

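The tube lies in both Vs. Its stop end is at about (122,190) in the left crop and the screw head at about (105,195), a gap of roughly 17 mm. I descend behind the far end.

```bash
python3 -m creep '[[[0.25,0,1,15,0,0,0],[0.25,0,1,35,0,0,0],[0.25,0,1,47,0,0,0],[0.25,0,1,47,0,0,0],[0.25,0,1,47,0,0,0]]]'; python3 -m creep '[[[0.25,4,0,0,0,0,0],[0.25,8,0,0,0,0,0],[0.25,10,0,0,0,0,0],[0.25,10,0,0,0,0,0]]]'; python3 -m creep '[[[0.25,2,0,0,0,0,0],[0.25,4,0,0,0,0,0],[0.25,4,0,0,0,0,0]]]'
```

```text
time: 9.9
position: [0.5173, 0.0471, 0.044]
tool_rot: [-2.139, -2.3, 0.0]
ft_force: [0.5, -0.8, 0.1]
grip_width: 0.25
time: 10.3
position: [0.517, 0.0567, 0.0447]
tool_rot: [2.14, 2.299, 0.001]
ft_force: [-0.2, -0.2, 0.1]
grip_width: 0.253
time: 10.6
position: [0.5164, 0.0599, 0.0443]
tool_rot: [2.141, 2.299, -0.001]
ft_force: [-0.2, 0.3, 0.4]
grip_width: 0.251
```

```bash
for i in 1; do python3 -m creep '[[[0.25,1,0,0,0,0,0],[0.25,2,0,0,0,0,0],[0.25,3,0,0,0,0,0],[0.25,3,0,0,0,0,0]]]'; done;  python3 -m creep '[[[0.25,1,0,0,0,0,0],[0.25,2,0,0,0,0,0],[0.25,3,0,0,0,0,0]]]'
```

```text
time: 11.0
position: [0.5162, 0.0628, 0.0443]
tool_rot: [2.141, 2.299, -0.001]
ft_force: [0.2, -3.1, 0.9]
grip_width: 0.25
time: 11.3
position: [0.516, 0.0661, 0.0443]
tool_rot: [-2.141, -2.299, 0.0]
ft_force: [0.4, -1.8, 1.0]
grip_width: 0.254
```

```bash
python3 -m creep '[[[0.25,1,0,0,0,0,0],[0.25,2,0,0,0,0,0],[0.25,3,0,0,0,0,0]]]'
```

```text
time: 11.6
position: [0.5158, 0.0692, 0.0443]
tool_rot: [-2.141, -2.299, 0.0]
ft_force: [0.1, -2.0, 0.1]
grip_width: 0.25
```

Sliding friction is about 2 N. I expect to feel the screw near y = 0.079 and continue with force readings.

```bash
python3 -m creep '[[[0.25,1,0,0,0,0,0],[0.25,2,0,0,0,0,0],[0.25,3,0,0,0,0,0]]]'|sed -n '2p;4p'
```

```text
position: [0.5155, 0.0721, 0.0443]
ft_force: [-1.1, -2.7, 0.9]
```

```bash
python3 -m creep '[[[0.25,0.7,0,0,0,0,0],[0.25,1.3,0,0,0,0,0],[0.25,2,0,0,0,0,0]]]'|sed -n '2p;4p'
```

```text
position: [0.5155, 0.074, 0.0443]
ft_force: [-1.1, -3.1, -0.2]
```

```bash
python3 -m creep '[[[0.25,0.5,0,0,0,0,0],[0.25,1,0,0,0,0,0]]]'|sed -n '2p;4p'
```

```text
position: [0.5154, 0.075, 0.0443]
ft_force: [-1.7, -2.7, -0.5]
```

```bash
python3 -m creep '[[[0.25,0.5,0,0,0,0,0],[0.25,1,0,0,0,0,0]]]'|sed -n '2p;4p'
```

```text
position: [0.5153, 0.076, 0.0443]
ft_force: [-0.7, -1.8, -0.3]
```

```bash
python3 -m creep '[[[0.25,0.5,0,0,0,0,0],[0.25,1,0,0,0,0,0]]]'|sed -n '2p;4p'
```

```text
position: [0.5153, 0.0771, 0.0443]
ft_force: [-1.0, -2.8, 0.4]
```

```bash
python3 -m creep '[[[0.25,0.5,0,0,0,0,0],[0.25,1,0,0,0,0,0]]]'|sed -n '2p;4p'
```

```text
position: [0.5152, 0.078, 0.0443]
ft_force: [-1.6, -2.8, 0.1]
```

```bash
python3 -m creep '[[[0.25,0.4,0,0,0,0,0],[0.25,0.8,0,0,0,0,0]]]'|sed -n '2p;4p'
```

```text
position: [0.5151, 0.0788, 0.0443]
ft_force: [-1.6, -2.6, 0.4]
```

```bash
python3 -m creep '[[[0.25,0.4,0,0,0,0,0],[0.25,0.8,0,0,0,0,0]]]'|sed -n '2p;4p'
```

```text
position: [0.5151, 0.0796, 0.0443]
ft_force: [-0.3, -2.7, 0.2]
```

```bash
python3 -m creep '[[[0.25,0.4,0,0,0,0,0],[0.25,0.8,0,0,0,0,0]]]'|sed -n '2p;4p'
```

```text
position: [0.515, 0.0804, 0.0443]
ft_force: [-1.4, -3.5, 1.1]
```

```bash
python3 -m creep '[[[0.25,0.4,0,0,0,0,0],[0.25,0.8,0,0,0,0,0]]]'|sed -n '2p;4p'
```

```text
position: [0.515, 0.0809, 0.0443]
ft_force: [-1.1, -4.4, 0.6]
```

```bash
python3 -m creep '[[[0.25,0.3,0,0,0,0,0],[0.25,0.3,0,0,0,0,0]]]'|sed -n '2p;4p'
```

```text
position: [0.515, 0.0809, 0.0443]
ft_force: [-1.4, -5.1, 0.8]
```

```bash
python3 -m creep '[[[0.25,0.3,0,0,0,0,0],[0.25,0.3,0,0,0,0,0]]]'|sed -n '2p;4p'
```

```text
position: [0.515, 0.0809, 0.0443]
ft_force: [-1.4, -4.9, 0.7]
```

```bash
python3 -m creep '[[[0.25,0.3,0,0,0,0,0],[0.25,0.3,0,0,0,0,0]]]'|sed -n '2p;4p'
```

```text
position: [0.515, 0.0809, 0.0443]
ft_force: [-0.6, -6.9, 0.4]
```

```bash
python3 -m creep '[[[0.25,0.4,0,0,0,0,0],[0.25,0.4,0,0,0,0,0]]]'|sed -n '2p;4p'
```

```text
position: [0.515, 0.0809, 0.0443]
ft_force: [-0.4, -7.0, 1.5]
```

```bash
python3 -m creep '[[[0.25,0.3,0,0,0,0,0],[0.25,0.3,0,0,0,0,0],[0.25,0.3,0,0,0,0,0]]]'|sed -n '2p;4p'
```

```text
position: [0.515, 0.0809, 0.0443]
ft_force: [-0.3, -8.1, 1.1]
```

```bash
python3 -m creep '[[[0.25,0.6,0,0,0,0,0],[0.25,0.6,0,0,0,0,0],[0.25,0.6,0,0,0,0,0]]]'|sed -n '2p;4p'
```

```text
position: [0.515, 0.0809, 0.0443]
ft_force: [-1.3, -8.9, 2.3]
```

```bash
python3 -m creep '[[[0.25,0,0,0,0,0,0],[0.25,0,0,0,0,0,0]]]'|sed -n '2p;4p'; python3 -c "
from h import *
a=np.radians(4.06);R=np.array([[np.cos(a),-np.sin(a)],[np.sin(a),np.cos(a)]])
for o in([.5065,.197],):
  p=np.array(o)+R@[.143,.068];print(p);go([*p,.2],a+np.pi/2)"
```

```text
position: [0.515, 0.0809, 0.0443]
ft_force: [-1.3, -8.7, 2.6]
[0.6443 0.275 ]
shift mm [ 184.1  142.5 -156.4] turn [0.002 0.003 1.57 ] | t 15.4 pos [0.515  0.0809 0.0443] F [-1.3263 -8.7192  2.5683] g 0.256 q [ 0.46  0.3  -0.75  1.94  0.25  0.99 -0.33]
```

```bash
python3 -m creep '[[[0.25,-1,0,0,0,0,0],[0.25,-4,0,0,0,0,0],[0.25,-12,0,0,0,0,0],[0.25,-20,0,0,0,0,0],[0,-20,0,-30,0,0,0]]]'; python3 -m creep '[[[0,0,10,-40,0,0,-0.14],[0,0,20,-80,0,0,-0.28],[0,0,30,-120,0,0,-0.42],[0,0,40,-150,0,0,-0.56],[0,0,50,-150,0,0,-0.7]]]'; python3 -c "
from h import *
a=np.radians(4.06);R=np.array([[np.cos(a),-np.sin(a)],[np.sin(a),np.cos(a)]])
o=np.array([.5067,.197]);p=o+R@[.141,.068];print(p);go([*p,.22],a+np.pi/2)
J=lambda x,y,z:[*(o+R@[x,y]),z]
print('tip pred top',proj('top',J(.171,.068,.182)),'obs 201.5,193 ; side',proj('side',J(.171,.068,.182)),'obs',117/6.4+185,58/6.4+250)"
```

```text
time: 15.9
position: [0.5137, 0.0614, 0.0715]
tool_rot: [-2.14, -2.293, 0.007]
ft_force: [-0.1, -0.5, -0.1]
grip_width: 0.216
time: 16.4
position: [0.5696, 0.0674, 0.2297]
tool_rot: [1.212, 2.889, 0.006]
ft_force: [0.2, -1.5, 0.0]
grip_width: 0.005
[0.6425 0.2748]
shift mm [ 97.1 197.3  10.4] turn [ 0.004  0.009 -0.866] | t 16.4 pos [0.5696 0.0674 0.2297] F [ 0.2474 -1.4949  0.0048] g 0.005 q [ 0.59  0.24 -0.87  1.62  0.19  1.36  0.47]
tip pred top [[200.7842 193.0069]] obs 201.5,193 ; side [[201.9848 258.4747]] obs 203.28125 259.0625
```

The predicted handle tip matches both images to about 1 pixel. I move above the sleeve.

```bash
python3 -m creep '[[[0,16,33,-3,0,0,-0.14],[0,32,66,-3,0,0,-0.28],[0,48,99,-3,0,0,-0.42],[0,64,132,-3,0,0,-0.56],[0,80,165,-3,0,0,-0.7]]]'; python3 -m creep '[[[0,0,0,0,0,0,0]]]';python3 -c "
from h import *
go([.6425,.2748,.2],np.radians(94.06))"
```

```text
time: 16.9
position: [0.6298, 0.2401, 0.2273]
tool_rot: [0.149, 3.138, 0.001]
ft_force: [1.0, -0.7, 0.5]
grip_width: 0.005
time: 17.0
position: [0.628, 0.2455, 0.2264]
tool_rot: [-0.142, -3.136, -0.009]
ft_force: [-0.5, 0.6, -0.8]
grip_width: 0.007
shift mm [-11.9  30.3  26.6] turn [ 0.006 -0.002 -0.161] | t 17.0 pos [0.628  0.2455 0.2264] F [-0.5212  0.5897 -0.7835] g 0.007 q [ 0.25  0.54 -0.97  1.35  0.44  1.47  0.79]
```

```bash
python3 -m creep '[[[0,-6,15,0,0,0,-0.08],[0,-12,30,0,0,0,-0.16],[0,-12,30,10,0,0,-0.16],[0,-12,30,20,0,0,-0.16],[0,-12,30,20,0,0,-0.16]]]'
python3 - <<'E'
from h import *
go([.6425,.2748,.174],np.radians(94.06))
for n in("top","side"):cv2.imwrite(f"pics/{n}4.png",cv2.cvtColor(ctrl.get_image(n),cv2.COLOR_RGB2BGR))
a=cv2.imread("pics/top4.png")[190:310,160:320];b=cv2.imread("pics/side4.png")[210:370,170:330]
a=cv2.resize(a,(400,300),interpolation=2);b=cv2.resize(b,(400,400),interpolation=2);a=np.vstack([a,np.zeros((100,400,3),np.uint8)])
cv2.imwrite("pics/c6.png",np.hstack([a,b]))
E
```

```text
time: 17.5
position: [0.643, 0.2657, 0.2048]
tool_rot: [0.09, -3.137, 0.004]
ft_force: [0.6, -1.0, 0.5]
grip_width: 0.008
shift mm [-0.1  9.2 30.8] turn [-0.003 -0.003 -0.013] | t 17.5 pos [0.643  0.2657 0.2048] F [ 0.5955 -0.9534  0.4625] g 0.008 q [ 0.2   0.61 -0.97  1.32  0.5   1.47  0.89]
```

View pics/c6.png

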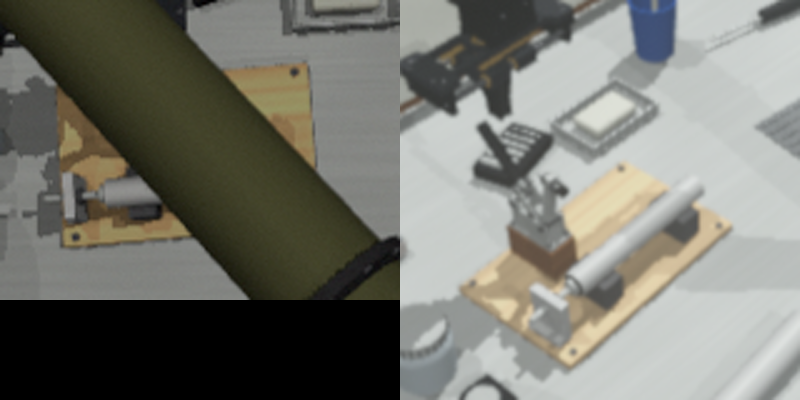

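The left crop shows the tube's end now at the screw head, at about (103,193). The right crop shows the fingers above the handle at about (500,105), still 9 mm short in y. I correct that and descend.

```bash
python3 -m creep '[[[0,0,5,0,0,0,-0.013],[0,0,9,0,0,0,-0.013],[0,0,9,10,0,0,-0.013],[0,0,9,22,0,0,-0.013],[0,0,9,22,0,0,-0.013]]]'; python3 -c "
from h import *
go([.6425,.2748,.174],np.radians(94.06))"
```

```text
time: 18.1
position: [0.6421, 0.276, 0.1824]
tool_rot: [0.115, -3.136, 0.003]
ft_force: [-0.1, 0.4, 0.2]
grip_width: 0.007
shift mm [-0.3 -1.2  8.4] turn [-0.002 -0.004  0.002] | t 18.1 pos [0.6421 0.276  0.1824] F [-0.085   0.4117  0.2004] g 0.007 q [ 0.18  0.63 -0.97  1.34  0.51  1.44  0.89]
```

```bash
python3 -m creep '[[[0,0,0,4,0,0,0],[0,0,0,8,0,0,0],[0,0,0,12,0,0,0],[0,0,0,16,0,0,0],[0,0,0,20,0,0,0]]]'|sed -n '2p;4p'; python3 -m creep '[[[0,0,0,4,0,0,0],[0,0,0,8,0,0,0],[0,0,0,12,0,0,0],[0,0,0,16,0,0,0],[0,0,0,20,0,0,0]]]'|sed -n '2p;4p'
```

```text
position: [0.6435, 0.2772, 0.166]
ft_force: [-0.0, -0.5, 4.5]
position: [0.6445, 0.2774, 0.1465]
ft_force: [1.7, -0.0, 8.4]
```

```bash
python3 -m creep '[[[0,0,0,4,0,0,0],[0,0,0,8,0,0,0],[0,0,0,12,0,0,0],[0,0,0,16,0,0,0],[0,0,0,20,0,0,0]]]'|sed -n '2p;4p'; python3 -m creep '[[[0,0,0,3,0,0,0],[0,0,0,6,0,0,0],[0,0,0,9,0,0,0],[0,0,0,12,0,0,0],[0,0,0,15,0,0,0]]]'|sed -n '2p;4p'
```

```text
position: [0.642, 0.2772, 0.1246]
ft_force: [-2.8, -1.1, 3.3]
position: [0.6429, 0.2768, 0.1104]
ft_force: [-3.3, -0.6, 5.0]
```

```bash
python3 -m creep '[[[0,0,0,2,0,0,0],[0,0,0,4,0,0,0],[0,0,0,6,0,0,0],[0,0,0,8,0,0,0],[0,0,0,8,0,0,0]]]'|sed -n '2p;4p'
```

```text
position: [0.6432, 0.2767, 0.1014]
ft_force: [0.1, -0.3, -1.1]
```

```bash
python3 -m creep '[[[0,0,0,1,0,0,0],[0,0,0,2,0,0,0],[0,0,0,2,0,0,0]]]'|sed -n '2p;4p'
```

```text
position: [0.6431, 0.2769, 0.1]
ft_force: [-0.2, -0.2, 0.1]
```

```bash
python3 -m creep '[[[0,0,0,1,0,0,0],[0,0,0,2,0,0,0],[0,0,0,2,0,0,0]]]'|sed -n '2p;4p'
```

```text
position: [0.6431, 0.277, 0.0982]
ft_force: [-0.0, 0.9, 1.3]
```

The force fell to zero near z = 0.101, consistent with passing dead centre. I press on to the handle's own stop.

```bash
python3 -m creep '[[[0,0,0,1,0,0,0],[0,0,0,1.5,0,0,0],[0,0,0,1.5,0,0,0]]]'|sed -n '2p;4p'
```

```text
position: [0.6432, 0.2771, 0.0974]
ft_force: [-0.7, -0.7, 3.3]
```

```bash
python3 -m creep '[[[0,0,0,1,0,0,0],[0,0,0,1.5,0,0,0],[0,0,0,1.5,0,0,0]]]'|sed -n '2p;4p'
```

```text
position: [0.6432, 0.2772, 0.0967]
ft_force: [-2.5, -2.6, 7.7]
```

```bash
python3 -m creep '[[[0,0,0,1,0,0,0],[0,0,0,2,0,0,0],[0,0,0,2,0,0,0]]]'|sed -n '2p;4p'
```

```text
position: [0.6432, 0.2772, 0.096]
ft_force: [-3.6, -3.0, 14.9]
```

```bash
python3 -m creep '[[[0,0,0,1,0,0,0],[0,0,0,1.5,0,0,0],[0,0,0,1.5,0,0,0]]]'|sed -n '2p;4p'
```

```text
position: [0.6432, 0.2773, 0.0955]
ft_force: [-5.2, -4.3, 17.9]
```

```bash
python3 -m creep '[[[0,0,0,-4,0,0,0],[0,0,0,-20,0,0,0],[0,0,0,-50,0,0,0],[0,0,0,-90,0,0,0],[0,0,0,-120,0,0,0]]]'; python3 -m creep '[[[0,45,0,0,0,0,0],[0,90,0,0,0,0,0],[0,110,0,0,0,0,0],[0,110,0,0,0,0,0]]]'
python3 - <<'E'
from h import *
go([.6425,.2748,.2],np.radians(94.06))
for n in("top","side"):cv2.imwrite(f"pics/{n}5.png",cv2.cvtColor(ctrl.get_image(n),cv2.COLOR_RGB2BGR))
a=cv2.imread("pics/top5.png")[190:310,160:320];b=cv2.imread("pics/side5.png")[250:350,185:285]
a=cv2.resize(a,(400,300),interpolation=2);b=cv2.resize(b,(400,400),interpolation=2);a=np.vstack([a,np.zeros((100,400,3),np.uint8)])
cv2.imwrite("pics/c7.png",np.hstack([a,b]))
E
```

```text
time: 22.9
position: [0.6434, 0.2774, 0.2144]
tool_rot: [-0.115, 3.138, 0.002]
ft_force: [0.1, -0.5, 0.3]
grip_width: 0.008
time: 23.3
position: [0.5306, 0.2697, 0.2126]
tool_rot: [-0.12, 3.139, -0.003]
ft_force: [0.8, 0.8, -0.4]
grip_width: 0.004
shift mm [-112.    -3.5   12.6] turn [-0.002  0.001  0.006] | t 23.3 pos [0.5306 0.2697 0.2126] F [ 0.7645  0.843  -0.402 ] g 0.004 q [ 0.35  0.4  -1.09  1.58  0.36  1.38  0.87]
```

View pics/c7.png

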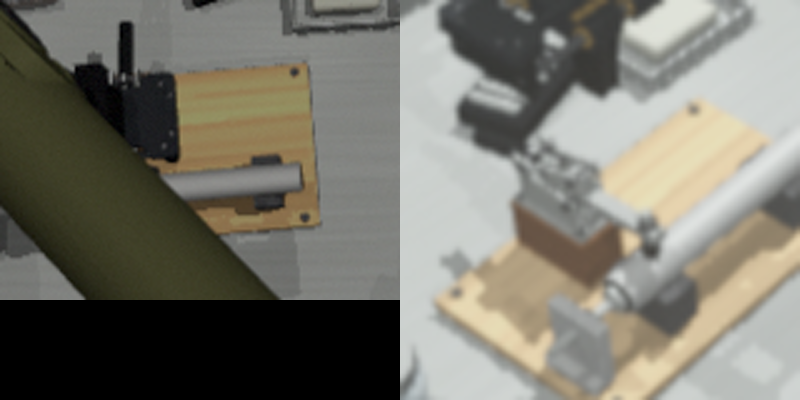

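Run:
```python
from h import *
a=np.radians(4.06);R=np.array([[np.cos(a),-np.sin(a)],[np.sin(a),np.cos(a)]]);o=np.array([.5067,.197])
J=lambda x,y,z:[*(o+R@[x,y]),z]
for d in(-14,-11,-5):
    t=np.radians(d);print(d,proj('top',J(.064+.12*np.cos(t),.068,.108+.12*np.sin(t))),"obs 210.4,199.4")
print("near end if home: TCP front y",.0809+.0095, "end seen",cast("top",[160+302/2.5,190+178/2.5],.0546))
ctrl.close_job()
```

```text
-14 [[209.8768 199.5252]] obs 210.4,199.4
-11 [[209.3381 198.4725]] obs 210.4,199.4
-5 [[208.2505 196.6757]] obs 210.4,199.4
near end if home: TCP front y 0.0904 end seen [[0.5141 0.0888 0.0546]]
the job is handed in; nothing more can be done
```

I picked the short tube off the mat, lowered it into both Vs, let go, pushed it against the stop screw and locked the clamp. The job is handed in, at about 23 s on the robot's clock; it reported no verdict.

**Seating:** The tube touched both Vs with about 12 N upward and almost no side force. I eased off and opened the fingers with its end roughly 17 mm short of the screw (picture estimate).

**Pushing:** It slid with about 2.5 N of friction and stopped dead at the screw. I held about 9 N at the wrist, so roughly 6 N on the screw.

**Clamping:** The handle's resistance fell to zero near dead centre, then rose to 18 N against its own stop. I retracted after that.

**Last checks:**
- The handle tip is within 1 pixel of where a fully locked handle should be.
- The clamp's rubber tip is on the tube.
- The tube's free end is within 2 mm of where the push left it.
- The wrist force is about zero.

**Disagreement and limits:** The side camera's estimate of the jig differed from the top camera's by about 5 mm. The felt seating agreed to about 1.5 mm with the top camera, across the Vs. I could not measure the clamp tip's force or the handle angle directly. I also made no separate check that the bystanders stayed put; no unexpected contact force showed in the readings.

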